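Set a cover plate out over the hand-out edge

ROBOT

A 6-joint arm with a two-finger parallel gripper is mounted at the origin on the work surface. World frame = base frame: x ahead of the robot, y to its left, z up, the work surface at z = 0. Lengths are in m, angles in degrees, forces in N, time in s.
With the tool pointing down it reaches from about 0.375 to 0.9 m from the base axis. Payload 3.1 kg.
Tool frame: the origin (TCP) lies at the very end of the fingers, on their centre line; the grasp point (between the pads) lies 19 mm behind it; z points along the fingers, y is the direction in which the jaws open and shut (so a half turn about z gives the same grasp; the last joint's range is limited). The gripper opens to 87 mm and grips with 3 to 60 N. Pads are 19 mm wide; open, the fingers measure 117 mm over their backs; the gripper's body (75 mm by 190 mm) begins 51 mm behind the grasp point.
Start: joints at [-10.227, 30.224, 82.088, -0, 67.689, -10.227], TCP at [0.625, 0, 0.223] pointing down, gripper open.
Joint ranges: [-176.69, 176.69], [-43.24, 126.21], [12.49, 139.97], [-82, 262], [0, 151.66], [-163.58, 163.58]. Speed limits (degrees/s): [159.86, 159.86, 180, 180, 180, 180].

INTERFACE

Orientations are given as a 3x3 rotation matrix whose columns are the frame's x, y, z axes.
In Python, from rig import readout, capture, camera_model, bot, spot_in, regions_of gives the robot as it stands.
- The arm moves only by the tool send_rows, never from a script. Its argument "moves" is a list that holds one entry, the list of rows, each a list of 7 numbers: the turn, a rotation vector about the tool's x, y, z in degrees, then the shift along the tool's x, y, z in cm, then the opening, from -1 (shut) to 1 (fully open). A call has exactly 5 rows; each row shifts and turns the commanded pose from where the row before left it, along the tool's axes as they then stand; what a row does not reach is not made up. A row lasts 1/10 s, in which the tool goes at most 50 mm and 8.59 degrees, less where a joint would pass 70% of its speed; a pose out of reach is approached as far as the arm can. A call with a gripper value outside its range is refused whole. The fingers move at their own pace and stop on an object; the grip force is fixed at half the most. Time passes only in rows, so rows that do not move let the fingers close, or fill a call up. It gives the time, the measured TCP pose, the force and the opening at its end, in the units of the state.
- readout.read_state(): the state, without advancing time (a new reading comes with each control period).
- capture(name): name is "scene" or "side" or "wrist"; returns the picture (480x640x3 uint8, blue, green, red); there is no depth.
- camera_model(name): a dict with "camera_matrix" (3x3 intrinsics, pixels), "k1" (the pictures are not rectified: a ray, as slopes to the right and down, at radius r is drawn at 1 + k1 r^2 times it, then the intrinsics apply), "pose" (4x4, takes a point from camera to world coordinates). Camera axes: x right, y up, looking along -z (the intrinsics and any distortion apply to the point x, -y, -z); pixel columns grow to the right and rows downward; lengths in m; the calibration is good to about 2 mm. A picture is of the moment at which its call begins: read the wrist's pose just before it. camera_model takes no time and is no camera call; for the wrist camera it gives the pose at the moment of the call.
- bot.hand_in(): hands the job in, once; it reports no verdict.
Trained networks look in the newest picture that a camera, given by its name, has taken for a name from the list of things; names that differ only in an ending like _2 or _b are one class to them, and where a whole thing is asked for, a point or a joint stands for the part that bears it (a point fixed in the world has none). Each returns a list of dicts, best first, with "p" (0 to 1); they miss things now and then, are a little off and sometimes report something else, mostly with a low value. They report only what shows in the picture. A call takes as long as a camera call. They do not tell look-alikes from the thing itself.
- spot_in(camera, thing): "location" ([x, y, z] in m, in world coordinates, good to about 4 mm: the middle of the surface that is visible of it).
- regions_of(camera, thing): "mask" (480x640 bool, what is visible of it).
The state is a dict: "time_s": time; "joint_positions": joint angles; "qvel": joint speeds; "tau": joint torques, N m; "position": TCP position; "tcp_rot": TCP orientation; "force": force on the tool from outside, world axes, zero at the start; "moment": the same for the moment, N m; "opening": opening from 0.0 (shut) to 1.0 (fully open).
Only numpy, scipy, OpenCV 4.12 (cv2) and the standard library are available. Lean on these libraries where they do the work, as an engineer would, in place of code of your own. Each camera call takes 0.05 s, during which the arm holds its last target. There are 200 camera calls.

TASK

Get the cover plate with the red line ready to be picked up from the far side: push it along the low black stand until its end sticks out over the yellow edge as far as the red line, so that the line lies right along the edge and the plate sits square to it, flat on the stand. Only push or drag it with the fingers, never lift, tip or carry it, and leave the blue-lined plate and everything else where it is.

Things in the scene. Friction and masses are not known exactly. Their poses are not given: they have to be found in the camera images.
- red_plate: flat loose aluminium plate, 150 (its x) x 95 (its y) x 6 mm thick, 0.16 to 0.32 kg, lying on the stand; a red line 8 mm wide crosses its top, the line's middle 40 mm from its far end. Origin: centre of the underside; x to the far end, z up. Starts with the far end about 10 to 50 mm short of the edge, turned up to 0.2 rad from square. The plate to slide.
- red_line (a point): middle of the red line, on the top face of the red-lined plate: 35 mm from the plate's centre along its x, 6 mm above its underside; axes as the plate's
- stand_edge (a point): middle of the far top edge of the low black stand, a fixed drawer unit 280 mm deep (x), 460 wide (y), 70 high, its flat top level with this point. A yellow strip 10 mm wide runs along the top at the far side; its outer border is the edge, a sheer drop to the table. x points out over the edge, away from the robot; y along the edge; z up. The stand is turned up to 0.25 rad from the world axes.
- blue_plate: flat loose aluminium plate, 150 (its x) x 95 (its y) x 6 mm thick, 0.16 to 0.32 kg, lying on the stand; a blue line 8 mm wide crosses its top, the line's middle 40 mm from its far end. Origin: centre of the underside; x to the far end, z up. Starts with the far end about 10 to 50 mm short of the edge, turned up to 0.2 rad from square. Left or right of the red one. Do not move.
- grease_can: upright can, 40 mm diameter, 62 mm high, green label, standing loose on the stand near one of its side ends; origin at the centre of its base. Not to be moved.
- bearing: loose steel bearing ring, 46 mm outside diameter, 16 mm high, lying flat near the other side end of the stand; origin at the centre of its underside. Not to be moved.
- carton: small loose cardboard carton, 100 x 70 x 60 mm high, on the table to the left of the stand; origin at the centre of its underside. Not to be moved.
- pulley: loose dark steel pulley, 72 mm diameter, 40 mm high, on the table to the left of the stand; origin at the centre of its underside. Not to be moved.
- screwdriver: loose screwdriver lying on the table to the right of the stand; origin in the tool. Not to be moved.
- cleaner: upright bottle with a red cap, 52 mm diameter, 130 mm high, on the table to the right of the stand; origin at the centre of its base. Not to be moved.
Mind the look-alikes: they are no part of the job. What is shaped like the red_plate but orange or purple is not meant.

How it is judged:
By the outcome, as a careful person would: the job done as asked, in the order asked, and still so for the second after the job is handed in, with the robot touching nothing.
It also fails if it takes over 48 s, if anything falls off the work surface, if the arm or the gripper's body presses on something with over 40 N, if the wrist force passes 120 N, or if a joint passes its speed limit or range.

## Working session

There is one attempt and no reset: what is moved stays moved. The work goes in short steps, Python scripts to look and compute and a tool call to move; the robot and the scene stay as the last step left them, time stands still between calls to the robot, and variables do not carry over. Pictures are saved under pics/ and viewed, about 8 in all and at most 12, crops included, and the job is handed in when it is done.

Besides the shell and the picture viewer there is one more tool, called after "Call:" by a JSON object that holds its "method" and its "body". send_rows: Moves the arm, as the interface text tells. Its arguments: {"type":"object","properties":{"moves":{"type":"array","items":{"type":"array","items":{"type":"array","items":{"type":"number"}}}}},"required":["moves"]}

```bash
mkdir -p pics; python3 - <<'E'
from rig import readout, capture, camera_model, spot_in
import cv2, numpy as np
for c in ("scene","side","wrist"):
    m=camera_model(c); im=capture(c); cv2.imwrite(f"pics/{c}0.png",im)
    print(c,np.round(m["pose"],3).tolist(),np.round(m["camera_matrix"],1).tolist(),m["k1"])
    for t in ("red_plate","blue_plate","grease_can","bearing"):
        print(t,[(np.round(d["location"],3).tolist(),round(d["p"],2)) for d in spot_in(c,t)])
print(readout.read_state())
E
```

```text
scene [[-0.811, -0.45, 0.373, 0.999], [0.584, -0.636, 0.504, 0.67], [0.01, 0.627, 0.779, 1.127], [0.0, 0.0, 0.0, 1.0]] [[557.6, 0.0, 311.8], [0.0, 557.6, 237.4], [0.0, 0.0, 1.0]] -0.1588638398038536
red_plate [([0.296, -0.221, 0.008], 0.79), ([0.595, -0.123, 0.073], 0.77), ([0.231, -0.398, 0.006], 0.67)]
blue_plate [([0.625, 0.05, 0.074], 0.56)]
grease_can [([0.559, -0.24, 0.127], 0.82)]
bearing [([0.548, 0.159, 0.082], 0.7)]
side [[-0.888, 0.267, -0.374, 0.014], [-0.46, -0.483, 0.745, 0.93], [0.018, 0.834, 0.552, 0.784], [0.0, 0.0, 0.0, 1.0]] [[563.3, 0.0, 323.3], [0.0, 563.3, 243.5], [0.0, 0.0, 1.0]] -0.028294113970892997
red_plate [([0.587, -0.134, 0.077], 0.86), ([0.297, -0.217, 0.001], 0.72), ([0.317, -0.392, 0.006], 0.5), ([0.658, -0.396, 0.075], 0.4)]
blue_plate [([0.617, 0.047, 0.081], 0.7)]
grease_can [([0.545, -0.234, 0.112], 0.78), ([0.464, 0.459, 0.056], 0.18)]
bearing [([0.538, 0.162, 0.087], 0.83)]
wrist [[1.0, 0.001, -0.001, 0.625], [-0.0, 0.965, 0.262, 0.071], [0.001, -0.262, 0.965, 0.384], [0.0, 0.0, 0.0, 1.0]] [[414.9, 0.0, 326.0], [0.0, 414.9, 240.5], [0.0, 0.0, 1.
[... 252 characters left out ...]
e+01,  6.52042063e-04,
        6.76891554e+01, -1.02293534e+01]), 'qvel': array([ 0.07569405, -0.0188022 ,  0.00780088, -0.01196845, -0.06808665,
       -0.05880147]), 'tau': array([ 2.02450751e-04, -4.39910388e+01, -1.76967824e+01,  6.33612019e-02,
        5.02765307e-02, -4.84916256e-05]), 'position': array([6.24997221e-01, 2.85952307e-05, 2.22595957e-01]), 'tcp_rot': array([[-2.41558042e-05,  9.99999996e-01,  8.56300476e-05],
       [ 1.00000000e+00,  2.41562112e-05, -4.75172605e-06],
       [-4.75379453e-06,  8.56299328e-05, -9.99999996e-01]]), 'force': array([-0.71563906,  0.51914826, -0.06972449]), 'moment': array([ 0.03757663, -0.04717944,  0.0126964 ]), 'opening': 1.0015492214293165}
```

View pics/scene0.png

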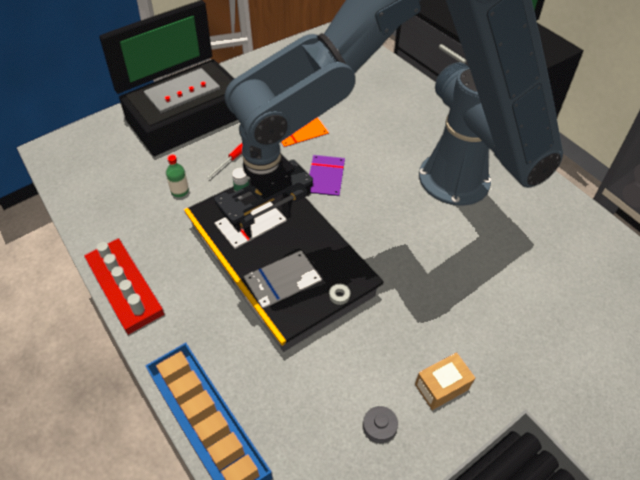

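View pics/wrist0.png

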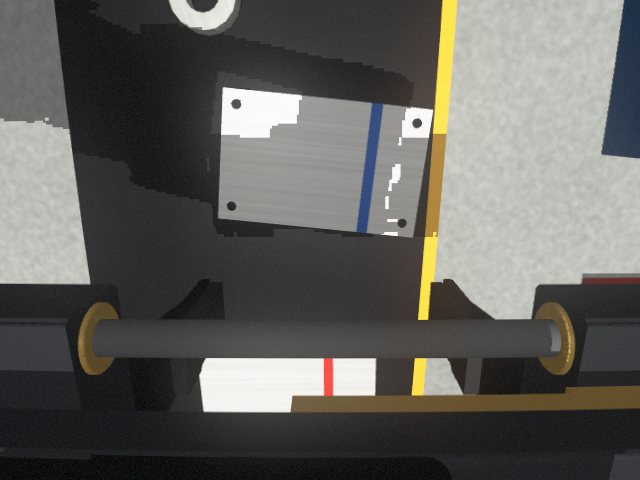

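The red-lined candidates are the plate on the stand (scene ~252,225), the purple one (327,172) and the orange one (305,132). The white/aluminium plate on the stand is the one I want. I'll turn the gripper so the jaws lie along the edge and the camera looks down on the plate.

Call:
{"method": "send_rows", "body": {"moves": [[[0, 0, 0, -2.6, -1.4, -1.6, 0.4], [0, 0, 0, -2.6, -1.4, -1.6, 0.4], [0, 0, 0, -2.6, -1.4, -1.6, 0.4], [0, 0, 0, -2.6, -1.4, -1.6, 0.4], [0, 0, 0, -2.6, -1.4, -1.6, 0.4]]]}}

```text
time_s: 1.25
position: [0.5543, -0.1309, 0.3033]
tcp_rot: [[-0.0, 1.0, 0.0], [1.0, 0.0, -0.0], [-0.0, 0.0, -1.0]]
force: [-0.4, -0.3, 0.2]
opening: 0.715
```

Call:
{"method": "send_rows", "body": {"moves": [[[0, 0, 8.5, 0, 0, 0, 0.4], [0, 0, 8.5, 0, 0, 0, 0.4], [0, 0, 8.5, 0, 0, 0, 0.4], [0, 0, 8.5, 0, 0, 0, 0.4], [0, 0, 8.5, 0, 0, 0, 0.4]]]}}

```text
time_s: 1.75
position: [0.5549, -0.13, 0.3027]
tcp_rot: [[0.68, 0.733, 0.0], [0.733, -0.68, -0.0], [0.0, 0.0, -1.0]]
force: [-0.4, -1.3, -0.9]
opening: 0.699
```

Call:
{"method": "send_rows", "body": {"moves": [[[0, 0, 8.5, 0, 0, 0, 0.4], [0, 0, 8.5, 0, 0, 0, 0.4], [0, 0, 8.5, 0, 0, 0, 0.4], [0, 0, 8.5, 0, 0, 0, 0.4], [0, 0, 8.5, 0, 0, 0, 0.4]]]}}

```text
time_s: 2.25
position: [0.5549, -0.1299, 0.3026]
tcp_rot: [[0.997, 0.081, 0.0], [0.081, -0.997, -0.0], [0.0, 0.0, -1.0]]
force: [0.1, 0.1, -0.4]
opening: 0.698
```

Call:
{"method": "send_rows", "body": {"moves": [[[0, 0, 5, 0, 0, 0, 0.4], [0, 0, 0, 0, 0, 0, 0.4], [0, 0, 0, 0, 0, 0, 0.4], [0, 0, 0, 0, 0, 0, 0.4], [0, 0, 0, 0, 0, 0, 0.4]]]}}

```text
time_s: 2.75
position: [0.5549, -0.1299, 0.3026]
tcp_rot: [[1.0, 0.001, -0.0], [0.001, -1.0, 0.0], [-0.0, -0.0, -1.0]]
force: [-0.2, 0.7, -0.3]
opening: 0.697
```

```bash
python3 - <<'E'
from rig import readout, capture, camera_model, spot_in
import cv2, numpy as np
c="wrist"; m=camera_model(c); im=capture(c); cv2.imwrite(f"pics/{c}1.png",im)
print(np.round(m["pose"],3).tolist())
E
```

```text
[[0.0, 0.965, 0.261, 0.627], [-1.0, 0.0, -0.0, -0.13], [-0.001, -0.261, 0.965, 0.464], [0.0, 0.0, 0.0, 1.0]]
```

View pics/wrist1.png

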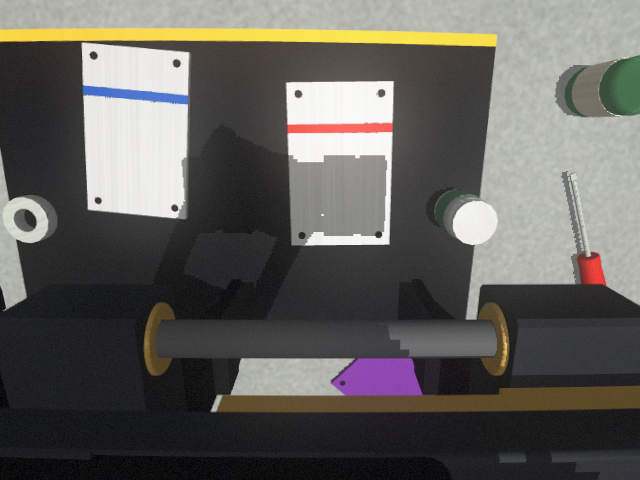

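The picture shows the red-lined plate at (290–393, 82–245), its line at y≈128 and the yellow edge's outer border at y≈30–35. The blue plate is left at (135,130), the can at (470,220) and the purple look-alike lies behind on the table. Next I'll measure it.

```bash
cat > h.py <<'E'
import cv2, numpy as np
from rig import readout, capture, camera_model, regions_of
def world(m,uv,z):
    K=m["camera_matrix"]; uv=np.asarray(uv,float).reshape(-1,1,2)
    s=cv2.undistortPoints(uv,K,np.array([m["k1"],0,0,0,0])).reshape(-1,2)
    d=np.c_[s[:,0],-s[:,1],-np.ones(len(s))]@m["pose"][:3,:3].T
    o=m["pose"][:3,3]; return (o+d*((z-o[2])/d[:,2])[:,None])[:,:2]
def fit(p):
    vx,vy,x,y=cv2.fitLine(p.astype(np.float32),cv2.DIST_HUBER,0,1e-4,1e-4).ravel(); 
    d=np.array([vx,vy]); return np.array([x,y]), d*np.sign(d[1])
def measure(name, c="wrist"):
    m=camera_model(c); im=capture(c); cv2.imwrite(f"pics/{name}.png",im)
    h=cv2.cvtColor(im,cv2.COLOR_BGR2HSV); H,S,V=cv2.split(h)
    yel=(H>18)&(H<35)&(S>130)&(V>90)
    n,lab,st,_=cv2.connectedComponentsWithStats(yel.astype(np.uint8)); yel=lab==1+st[1:,4].argmax()
    cols=[u for u in np.where(yel.any(0))[0] if yel[:,u].sum()>4 and 5<u<635]
    e0,ed=fit(world(m,[(u,np.where(yel[:,u])[0].min()-.5) for u in cols],.07))
    x=np.array([ed[1],-ed[0]])  # outward
    yaw=np.degrees(np.arctan2(x[1],x[0]))
    out={"edge0":e0,"yaw":yaw}
    for k,q in (("red",((H<6)|(H>174))),("blue",((H>100)&(H<125)))):
        r=q&(S>120)&(V>80); n,lab,st,_=cv2.connectedComponentsWithStats(r.astype(np.uint8))
        # line beside a bright plate: pick widest component in image
        j=1+np.argmax([s[2] if (s[2]>4*s[3] and s[1]<350) else 0 for s in st[1:]]); r=lab==j
        us=np.where(r.any(0))[0][2:-2]
        p=world(m,[(u,np.where(r[:,u])[0].mean()) for u in us],.076)
        l0,ld=fit(p); ex=world(m,[(st[j][0],0),(0,0)],.076)
        out[k]={"line_mid":p.mean(0),"len":np.ptp(p@ld),"to_edge_mm":1e3*(p.mean(0)-e0)@x,"rot_deg":np.degrees(np.arctan2(-ld[0],ld[1]))-yaw,
          "along":(p.mean(0)-e0)@ed}
    t=regions_of(c,"red_plate")
    for d in t[:2]:
        cs,_=cv2.findContours(d["mask"].astype(np.uint8),cv2.RETR_EXTERNAL,cv2.CHAIN_APPROX_NONE)
        w=world(m,max(cs,key=len).reshape(-1,2),.076); R=cv2.minAreaRect((w*1e3).astype(np.float32)); print("mask",round(d["p"],2),np.round(R[0],1),np.round(R[1],1),round(R[2]-yaw,2))
    print(out); s=readout.read_state(); print(s["time_s"],s["position"].round(4),s["force"].round(1))
    return m,im,out
E
python3 - <<'E'
from h import *
np.set_printoptions(precision=4,suppress=True)
m,im,o=measure("m1")
print(world(m,[(287,83),(393,81),(389.5,244),(291.5,245.5)],.076))
print(world(m,[(0,29.5),(496,34),(0,41),(496,46)],.07), world(m,[(82,42),(190,52),(187,219),(88,210)],.076))
cv2.imwrite("pics/crop.png",cv2.resize(im[20:260,270:500],None,fx=2.5,fy=2.5,interpolation=0))
E
```

```text
mask 0.91 [ 592.2 -142.7] [150.   94.5] 1.7
mask 0.71 [ 370.4 -184.9] [96.9 45.5] 90.71
{'edge0': array([ 0.7117, -0.0631], dtype=float32), 'yaw': np.float32(-0.9355832), 'red': {'line_mid': array([ 0.6272, -0.1422]), 'len': np.float64(0.09154392140821577), 'to_edge_mm': np.float64(-83.23712672593409), 'rot_deg': np.float32(1.9416881), 'along': np.float64(-0.08046718456168793)}, 'blue': {'line_mid': array([0.6571, 0.0419]), 'len': np.float64(0.09172935938415298), 'to_edge_mm': np.float64(-56.319845979136936), 'rot_deg': np.float32(-4.9464574), 'along': np.float64(0.10401357028768275)}}
2.9 [ 0.555  -0.13    0.3026] [-0.2  0.9  0.1]
[[ 0.6658 -0.0954]
 [ 0.6675 -0.1891]
 [ 0.518  -0.1917]
 [ 0.5164 -0.0964]]
[[ 0.7154  0.1618]
 [ 0.7083 -0.2796]
 [ 0.7058  0.1635]
 [ 0.6984 -0.2805]] [[ 0.7018  0.0841]
 [ 0.692  -0.0111]
 [ 0.5428  0.0036]
 [ 0.5519  0.0995]]
```

View pics/crop.png

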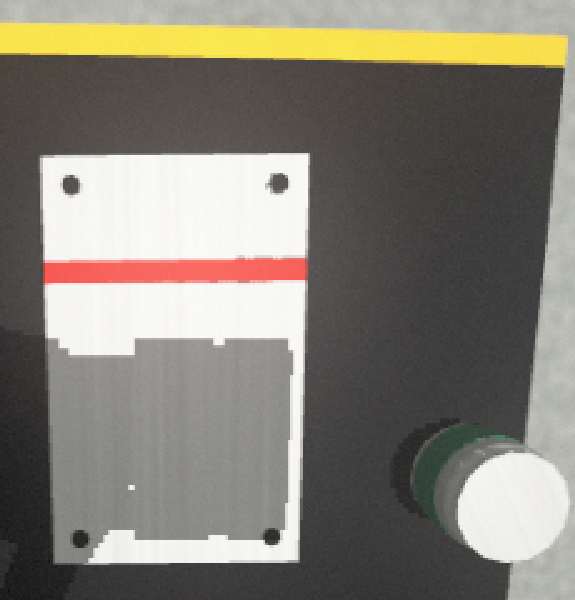

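Call:
{"method": "send_rows", "body": {"moves": [[[0, 0, 1.0, -3.1, 0.6, 0, 0.2], [0, 0, 0, -3.2, 0.7, 0, 0.2], [0, 0, 0, 0, 0, 4, 0.2], [0, 0, 0, 0, 0, 4, 0.2], [0, 0, 0, 0, 0, 4, 0.2]]]}}

```text
time_s: 3.4
position: [0.4922, -0.1428, 0.1822]
tcp_rot: [[1.0, -0.018, 0.002], [-0.018, -1.0, -0.001], [0.002, 0.001, -1.0]]
force: [1.1, -0.6, -0.2]
opening: 0.602
```

Call:
{"method": "send_rows", "body": {"moves": [[[0, 0, 0, 0, 0, 4, 0.2], [0, 0, 0, 0, 0, 3, 0.2], [0, 0, 0, 0, 0, 1, 0.2], [0, 0, 0, 0, 0, 0, 0.2], [0, 0, 0, 0, 0, 0, 0.2]]]}}

```text
time_s: 3.9
position: [0.4929, -0.1429, 0.1036]
tcp_rot: [[1.0, -0.017, 0.002], [-0.017, -1.0, -0.001], [0.002, 0.001, -1.0]]
force: [-0.5, 0.2, -0.1]
opening: 0.599
```

```bash
python3 - <<'E'
from h import *
print(readout.read_state()["position"].round(4)); im=capture("wrist"); cv2.imwrite("pics/w2.png",im)
im=capture("side"); cv2.imwrite("pics/s2.png",im)
E
```

```text
[ 0.4929 -0.1429  0.1036]
```

View pics/s2.png

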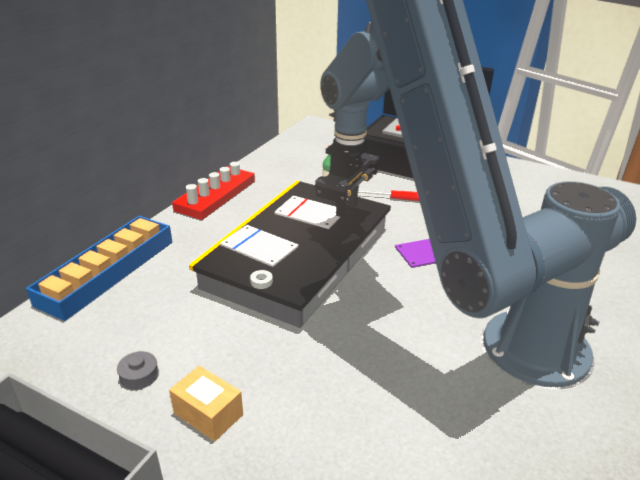

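The gripper is behind the red plate, clear of the can. Lowering now, then pushing slowly.

Call:
{"method": "send_rows", "body": {"moves": [[[0, 0, 0, 0, 0, 2, 0.2], [0, 0, 0, 0, 0, 1.1, 0.2], [0, 0, 0, 0, 0, 0, 0.2], [0, 0, 0, 0, 0, 0, 0.2], [0, 0, 0, 0, 0, 0, 0.2]]]}}

```text
time_s: 4.5
position: [0.4924, -0.1427, 0.0722]
tcp_rot: [[1.0, -0.017, 0.001], [-0.017, -1.0, -0.001], [0.001, 0.001, -1.0]]
force: [0.5, -0.3, -1.0]
opening: 0.599
```

Call:
{"method": "send_rows", "body": {"moves": [[[0, 0, 0, 0.6, 0, 0, 0.2], [0, 0, 0, 0.4, 0, 0, 0.2], [0, 0, 0, 0.4, 0, 0, 0.2], [0, 0, 0, 0.4, 0, 0, 0.2], [0, 0, 0, 0.4, 0, 0, 0.2]]]}}

```text
time_s: 5.0
position: [0.5123, -0.142, 0.0714]
tcp_rot: [[1.0, -0.017, -0.004], [-0.017, -1.0, 0.002], [-0.004, -0.001, -1.0]]
force: [-4.9, 0.6, 4.5]
opening: 0.6
```

Call:
{"method": "send_rows", "body": {"moves": [[[0, 0, 0, 0.3, 0, -0.1, 0.2], [0, 0, 0, 0.4, 0, 0, 0.2], [0, 0, 0, 0.4, 0, 0, 0.2], [0, 0, 0, 0.4, 0, 0, 0.2], [0, 0, 0, 0.4, 0, 0, 0.2]]]}}

```text
time_s: 5.5
position: [0.5332, -0.1432, 0.0725]
tcp_rot: [[1.0, -0.017, -0.0], [-0.017, -1.0, -0.0], [-0.0, 0.0, -1.0]]
force: [-1.3, 0.4, 0.0]
opening: 0.596
```

```bash
python3 - <<'E'
from h import *
im=capture("wrist"); a=im[60:420,120:540]; b=capture("side")[160:280,240:400]
cv2.imwrite("pics/w3.png",np.hstack([a,cv2.resize(b,(380,360))[:, :]]))
E
```

```text
(no output)
```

View pics/w3.png

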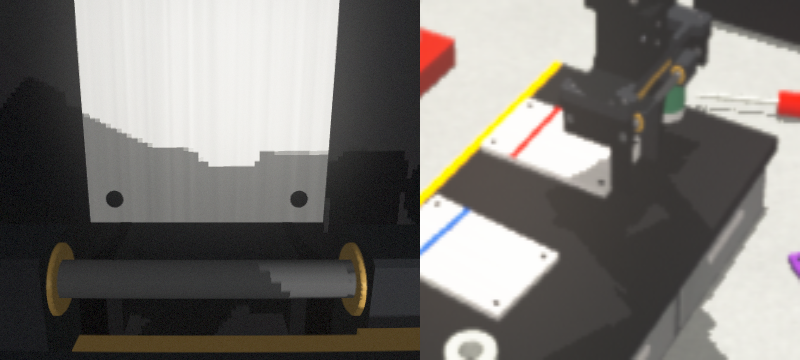

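The plate is flat and square against the fingers, and the vertical force is gone. I'll carry on to about 9 mm short.

Call:
{"method": "send_rows", "body": {"moves": [[[0, 0, 0, 0.5, 0, 0, 0.2], [0, 0, 0, 0.5, 0, 0, 0.2], [0, 0, 0, 0.5, 0, 0, 0.2], [0, 0, 0, 0.5, 0, 0, 0.2], [0, 0, 0, 0.5, 0, 0, 0.2]]]}}

```text
time_s: 6.1
position: [0.5582, -0.1435, 0.0726]
tcp_rot: [[1.0, -0.017, -0.0], [-0.017, -1.0, 0.0], [-0.0, -0.0, -1.0]]
force: [-3.0, 1.0, 2.0]
opening: 0.602
```

Call:
{"method": "send_rows", "body": {"moves": [[[0, 0, 0, 0.5, 0, 0, 0.2], [0, 0, 0, 0.5, 0, 0, 0.2], [0, 0, 0, 0.5, 0, 0, 0.2], [0, 0, 0, 0.4, 0, 0, 0.2], [0, 0, 0, 0.3, 0, 0, 0.2]]]}}

```text
time_s: 6.6
position: [0.5803, -0.144, 0.0726]
tcp_rot: [[1.0, -0.017, 0.0], [-0.017, -1.0, -0.0], [0.0, 0.0, -1.0]]
force: [-3.2, 1.4, 2.4]
opening: 0.603
```

Call:
{"method": "send_rows", "body": {"moves": [[[0, 0, 0, 0, 0, 0, 0.2], [0, 0, 0, -1, 0, 0, 0.2], [0, 0, 0, 0, 0, -4, 0.2], [0, 0, 0, 0, 0, -4, 0.2], [0, 0, 0, 0, 0, -4, 0.2]]]}}

```text
time_s: 7.1
position: [0.5696, -0.1438, 0.1936]
tcp_rot: [[1.0, -0.018, 0.001], [-0.018, -1.0, 0.0], [0.001, -0.0, -1.0]]
force: [0.5, -0.3, -1.0]
opening: 0.602
```

Call:
{"method": "send_rows", "body": {"moves": [[[0, 0, 0, 0, 0, -4, 0.2], [0, 0, 0, 0, 0, 0, 0.2], [0, 0, 0, 0, 0, 0, 0.2], [0, 0, 0, 0, 0, 0, 0.2], [0, 0, 0, 0, 0, 0, 0.2]]]}}

```text
time_s: 7.6
position: [0.5687, -0.1433, 0.2307]
tcp_rot: [[1.0, -0.018, -0.003], [-0.018, -1.0, 0.002], [-0.003, -0.002, -1.0]]
force: [-0.2, 0.4, 0.4]
opening: 0.595
```

```bash
python3 - <<'E'
from h import *
np.set_printoptions(precision=4,suppress=True)
m,im,o=measure("m4")
E
```

```text
mask 0.84 [ 659.2 -145.6] [ 96.1 134.8] 89.74
mask 0.72 [ 421.5 -191.5] [40.  20.4] 89.77
{'edge0': array([ 0.7125, -0.022 ], dtype=float32), 'yaw': np.float32(-0.9928815), 'red': {'line_mid': array([ 0.7022, -0.1463]), 'len': np.float64(0.09145704475051063), 'to_edge_mm': np.float64(-8.146249625059951), 'rot_deg': np.float32(-0.06037897), 'along': np.float64(-0.12441213277450307)}, 'blue': {'line_mid': array([0.657 , 0.0417]), 'len': np.float64(0.09277744618520277), 'to_edge_mm': np.float64(-56.550872912197526), 'rot_deg': np.float32(-4.8057346), 'along': np.float64(0.06270178357959573)}}
7.7 [ 0.5691 -0.1435  0.231 ] [ 1.5  0.  -0.4]
```

View pics/m4.png

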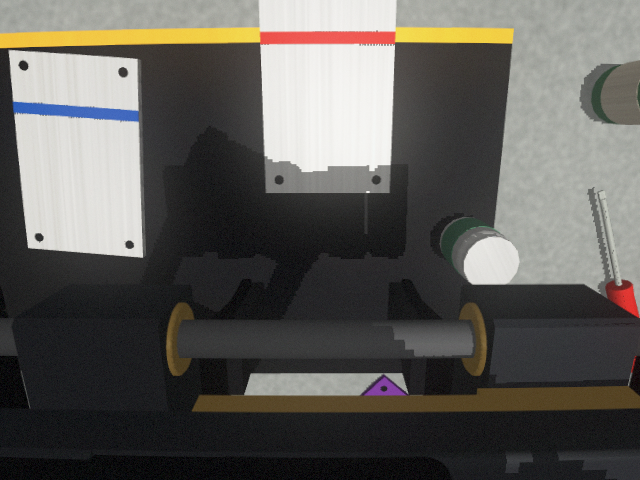

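Remaining: ~8.1 mm, square to within 0.1°. I'll refit the edge with both yellow pieces before the final nudge.

```bash
sed -i 's/yel=lab==1+st\[1:,4\].argmax()/yel=np.isin(lab,[i for i in range(1,n) if st[i,4]>300 and st[i,1]<200])/' h.py; python3 - <<'E'
from h import *
np.set_printoptions(precision=4,suppress=True)
m,im,o=measure("m5")
print(world(m,[(266,193.5),(390,192.5)],.076))
E
```

```text
mask 0.89 [ 421.8 -191.7] [39.9 20.4] 89.7
mask 0.72 [ 659.7 -145.6] [ 95.5 134.7] 89.95
{'edge0': array([ 0.712, -0.052], dtype=float32), 'yaw': np.float32(-0.9348318), 'red': {'line_mid': array([ 0.7023, -0.1464]), 'len': np.float64(0.09159907063138344), 'to_edge_mm': np.float64(-8.177606609707098), 'rot_deg': np.float32(-0.01659739), 'along': np.float64(-0.09458553939530598)}, 'blue': {'line_mid': array([0.657 , 0.0413]), 'len': np.float64(0.09207503458037172), 'to_edge_mm': np.float64(-56.50739326718871), 'rot_deg': np.float32(-4.9008317), 'along': np.float64(0.09241214523376366)}}
7.8 [ 0.5695 -0.1436  0.2315] [ 0.9  0.2 -0.1]
[[ 0.5929 -0.0976]
 [ 0.5919 -0.1929]]
```

Call:
{"method": "send_rows", "body": {"moves": [[[0, 0, 0, 0, 0, 4, 0.2], [0, 0, 0, 0, 0, 4, 0.2], [0, 0, 0, 0, 0, 4, 0.2], [0, 0, 0, 0, 0, 3, 0.2], [0, 0, 0, 0, 0, 1, 0.2]]]}}

```text
time_s: 8.3
position: [0.5671, -0.1426, 0.0701]
tcp_rot: [[1.0, -0.017, -0.008], [-0.017, -1.0, 0.003], [-0.008, -0.003, -1.0]]
force: [-14.2, 6.1, 61.6]
opening: 0.598
```

Call:
{"method": "send_rows", "body": {"moves": [[[0, 0, 0, 0, 0, 0, 0.2], [0, 0, 0, 0.5, 0, 0, 0.2], [0, 0, 0, 0.3, 0, 0, 0.2], [0, 0, 0, 0.2, 0, 0, 0.2], [0, 0, 0, 0, 0, 0, 0.2]]]}}

```text
time_s: 8.8
position: [0.5805, -0.1441, 0.073]
tcp_rot: [[1.0, -0.017, 0.001], [-0.017, -1.0, -0.0], [0.001, 0.0, -1.0]]
force: [-0.6, 0.5, -0.5]
opening: 0.603
```

Call:
{"method": "send_rows", "body": {"moves": [[[0, 0, 0, 0.2, 0, 0, 0.2], [0, 0, 0, 0.2, 0, 0, 0.2], [0, 0, 0, 0.2, 0, 0, 0.2], [0, 0, 0, 0.1, 0, 0, 0.2], [0, 0, 0, 0.1, 0, 0, 0.2]]]}}

```text
time_s: 9.3
position: [0.5873, -0.1438, 0.0725]
tcp_rot: [[1.0, -0.017, -0.001], [-0.017, -1.0, 0.001], [-0.001, -0.001, -1.0]]
force: [-4.7, -0.1, 3.9]
opening: 0.599
```

Call:
{"method": "send_rows", "body": {"moves": [[[0, 0, 0, 0, 0, 0, 0.2], [0, 0, 0, 0, 0, 0, 0.2], [0, 0, 0, 0, 0, 0, 0.2], [0, 0, 0, -0.5, 0, 0, 0.2], [0, 0, 0, -0.5, 0, 0, 0.2]]]}}

```text
time_s: 9.8
position: [0.5792, -0.1445, 0.0726]
tcp_rot: [[1.0, -0.018, 0.004], [-0.018, -1.0, -0.001], [0.004, 0.001, -1.0]]
force: [-0.2, 1.0, 0.2]
opening: 0.598
```

Call:
{"method": "send_rows", "body": {"moves": [[[0, 0, 0, 0, 0, -4, 0.2], [0, 0, 0, 0, 0, -4, 0.2], [0, 0, 0, 0, 0, -4, 0.2], [0, 0, 0, 0, 0, -4, 0.2], [0, 0, 0, 0, 0, -3, 0.2]]]}}

```text
time_s: 10.3
position: [0.5792, -0.1445, 0.2655]
tcp_rot: [[1.0, -0.018, 0.005], [-0.018, -1.0, -0.002], [0.006, 0.002, -1.0]]
force: [0.8, 0.4, -0.8]
opening: 0.598
```

Call:
{"method": "send_rows", "body": {"moves": [[[0, 0, 0, 0, 0, -3, 0.2], [0, 0, 0, 0, 0, 0, 0.2], [0, 0, 0, 0, 0, 0, 0.2], [0, 0, 0, 0, 0, 0, 0.2], [0, 0, 0, 0, 0, 0, 0.2]]]}}

```text
time_s: 10.8
position: [0.577, -0.1436, 0.2906]
tcp_rot: [[1.0, -0.018, -0.003], [-0.018, -1.0, 0.001], [-0.003, -0.001, -1.0]]
force: [-0.0, -0.4, -1.0]
opening: 0.6
```

```bash
python3 - <<'E'
from h import *
np.set_printoptions(precision=4,suppress=True)
m,im,o=measure("m6")
cv2.imwrite("pics/c6.png",cv2.resize(im[:200,180:480],None,fx=2.6,fy=2.6,interpolation=0))
E
```

```text
mask 0.57 [ 673.7 -145.8] [ 96.2 150.7] 90.34
mask 0.57 [ 398. -186.] [81.2 43.1] 89.74
{'edge0': array([ 0.712 , -0.0548], dtype=float32), 'yaw': np.float32(-0.9013433), 'red': {'line_mid': array([ 0.7091, -0.1465]), 'len': np.float64(0.09112990159627303), 'to_edge_mm': np.float64(-1.431696169575643), 'rot_deg': np.float32(-0.07959902), 'along': np.float64(-0.09169001339349715)}, 'blue': {'line_mid': array([0.657 , 0.0416]), 'len': np.float64(0.09080011309117665), 'to_edge_mm': np.float64(-56.45212413675558), 'rot_deg': np.float32(-5.0093975), 'along': np.float64(0.09557617476313977)}}
10.9 [ 0.5773 -0.1437  0.291 ] [ 1.3  0.2 -0.3]
```

View pics/c6.png

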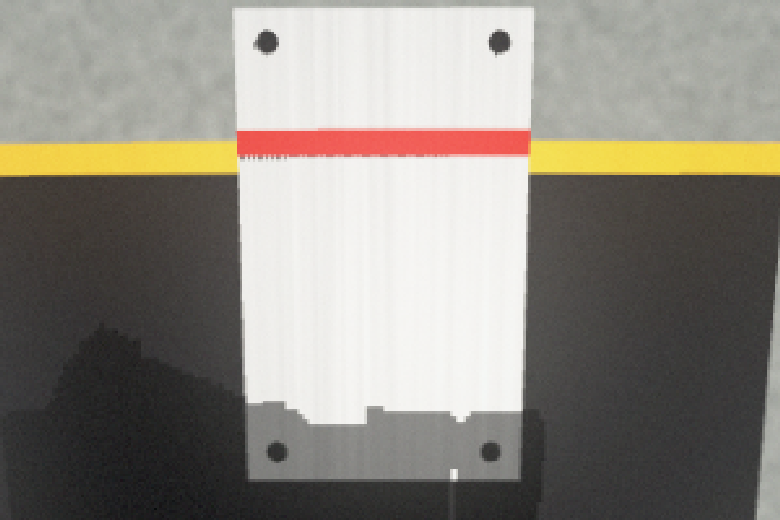

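Line is 1.4 mm short. The last descent ended too fast and briefly touched the stand, so this one slows down near the bottom.

Call:
{"method": "send_rows", "body": {"moves": [[[0, 0, 0, 0, 0, 4, 0.2], [0, 0, 0, 0, 0, 4, 0.2], [0, 0, 0, 0, 0, 4, 0.2], [0, 0, 0, 0, 0, 3, 0.2], [0, 0, 0, 0, 0, 2, 0.2]]]}}

```text
time_s: 11.4
position: [0.5762, -0.1432, 0.1192]
tcp_rot: [[1.0, -0.018, -0.005], [-0.018, -1.0, 0.002], [-0.005, -0.002, -1.0]]
force: [0.2, 0.2, 0.3]
opening: 0.6
```

Call:
{"method": "send_rows", "body": {"moves": [[[0, 0, 0, 0, 0, 2, 0.2], [0, 0, 0, 0, 0, 1.5, 0.2], [0, 0, 0, 0, 0, 0.8, 0.2], [0, 0, 0, 0, 0, 0.4, 0.2], [0, 0, 0, 0, 0, 0.2, 0.2]]]}}

```text
time_s: 11.9
position: [0.578, -0.144, 0.0733]
tcp_rot: [[1.0, -0.017, 0.0], [-0.017, -1.0, -0.0], [0.0, 0.0, -1.0]]
force: [0.3, 0.7, 1.1]
opening: 0.601
```

Call:
{"method": "send_rows", "body": {"moves": [[[0, 0, 0, 0, 0, 0, 0.2], [0, 0, 0, 0.4, 0, 0, 0.2], [0, 0, 0, 0.3, 0, 0, 0.2], [0, 0, 0, 0.2, 0, 0, 0.2], [0, 0, 0, 0, 0, 0, 0.2]]]}}

```text
time_s: 12.4
position: [0.5873, -0.1442, 0.0738]
tcp_rot: [[1.0, -0.017, 0.001], [-0.017, -1.0, -0.0], [0.001, 0.0, -1.0]]
force: [0.2, -0.5, -0.8]
opening: 0.602
```

Call:
{"method": "send_rows", "body": {"moves": [[[0, 0, 0, 0.1, 0, 0, 0.2], [0, 0, 0, 0.05, 0, 0, 0.2], [0, 0, 0, 0.05, 0, 0, 0.2], [0, 0, 0, 0.05, 0, 0, 0.2], [0, 0, 0, 0, 0, 0, 0.2]]]}}

```text
time_s: 12.9
position: [0.5884, -0.1439, 0.0735]
tcp_rot: [[1.0, -0.017, -0.002], [-0.017, -1.0, 0.001], [-0.002, -0.001, -1.0]]
force: [-3.6, -0.8, 2.5]
opening: 0.607
```

Call:
{"method": "send_rows", "body": {"moves": [[[0, 0, 0, 0, 0, 0, 0.2], [0, 0, 0, 0, 0, 0, 0.2], [0, 0, 0, 0, 0, 0, 0.2], [0, 0, 0, -0.5, 0, 0, 0.2], [0, 0, 0, -0.5, 0, 0, 0.2]]]}}

```text
time_s: 13.4
position: [0.5805, -0.1443, 0.0736]
tcp_rot: [[1.0, -0.018, 0.003], [-0.018, -1.0, -0.001], [0.003, 0.001, -1.0]]
force: [-0.1, 0.2, 0.6]
opening: 0.595
```

Call:
{"method": "send_rows", "body": {"moves": [[[0, 0, 0, 0, 0, -4, 0.2], [0, 0, 0, 0, 0, -4, 0.2], [0, 0, 0, 0, 0, -4, 0.2], [0, 0, 0, 0, 0, -4, 0.2], [0, 0, 0, 0, 0, -3, 0.2]]]}}

```text
time_s: 13.9
position: [0.5806, -0.1444, 0.2666]
tcp_rot: [[1.0, -0.018, 0.005], [-0.018, -1.0, -0.002], [0.005, 0.002, -1.0]]
force: [0.7, -1.5, -0.3]
opening: 0.598
```

Call:
{"method": "send_rows", "body": {"moves": [[[0, 0, 0, 0, 0, -3, 0.2], [0, 0, 0, 0, 0, 0, 0.2], [0, 0, 0, 0, 0, 0, 0.2], [0, 0, 0, 0, 0, 0, 0.2], [0, 0, 0, 0, 0, 0, 0.2]]]}}

```text
time_s: 14.4
position: [0.5785, -0.1436, 0.2916]
tcp_rot: [[1.0, -0.018, -0.003], [-0.018, -1.0, 0.002], [-0.003, -0.001, -1.0]]
force: [-0.4, 0.3, -0.0]
opening: 0.602
```

```bash
python3 - <<'E'
from h import *
np.set_printoptions(precision=4,suppress=True)
for i in range(3): m,im,o=measure("m7%d"%i)
cv2.imwrite("pics/c7.png",capture("scene")[150:380,150:420].repeat(2,0).repeat(2,1))
E
```

```text
mask 0.75 [ 398.2 -187.1] [79.4 44.4] 89.66
mask 0.69 [ 675.7 -145.3] [ 95.5 150.5] 89.62
{'edge0': array([ 0.7108, -0.1315], dtype=float32), 'yaw': np.float32(-0.91515404), 'red': {'line_mid': array([ 0.7106, -0.1465]), 'len': np.float64(0.09137071770895369), 'to_edge_mm': np.float64(0.12143586891373337), 'rot_deg': np.float32(0.15148687), 'along': np.float64(-0.014950909251140765)}, 'blue': {'line_mid': array([0.657 , 0.0414]), 'len': np.float64(0.091092087672192), 'to_edge_mm': np.float64(-56.50422369719246), 'rot_deg': np.float32(-4.9532876), 'along': np.float64(0.17207641302255375)}}
14.5 [ 0.5788 -0.1437  0.2921] [-0.3 -0.6 -1.1]
mask 0.65 [ 399.1 -186.4] [45.2 80.4] 1.03
{'edge0': array([ 0.712 , -0.0506], dtype=float32), 'yaw': np.float32(-0.94126576), 'red': {'line_mid': array([ 0.7105, -0.1463]), 'len': np.float64(0.0906785727420018), 'to_edge_mm': np.float64(0.09568796434033233), 'rot_deg': np.float32(-0.09009713), 'along': np.float64(-0.09566199933428428)}, 'blue': {'line_mid': array([0.657 , 0.0415]), 'len': np.float64(0.09120530912053189), 'to_edge_mm': np.float64(-56.48731534747198), 'rot_deg': np.float32(-4.932025), 'along': np.float64(0.0911714150799779)}}
14.6 [ 0.5791 -0.1438  0.2926] [-0.2  0.1 -0.5]
mask 0.78 [ 399.2 -187.1] [80.5 43.2] 89.8
mask 0.61 [ 676.1 -145.6] [ 95.6 149.7] 89.82
{'edge0': array([ 0.712 , -0.0514], dtype=float32), 'yaw': np.float32(-0.98668665), 'red': {'line_mid': array([ 0.7104, -0.1465]), 'len': np.float64(0.09088696538863769), 'to_edge_mm': np.float64(0.08040872990825572), 'rot_deg': np.float32(-0.07179195), 'along': np.float64(-0.09503240222035084)}, 'blue': {'line_mid': array([0.657 , 0.0416]), 'len': np.float64(0.09134118344892915), 'to_edge_mm': np.float64(-56.5312602535706), 'rot_deg': np.float32(-4.879104), 'along': np.float64(0.09207820977188813)}}
14.7 [ 0.5793 -0.1439  0.2931] [ 0.1 -0.6 -0.6]
```

View pics/c7.png

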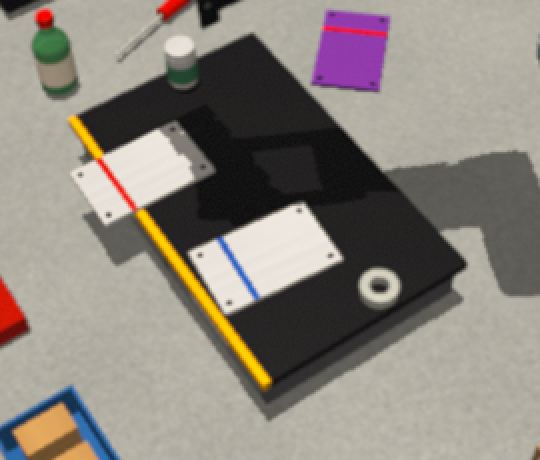

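The red line lies along the edge with 0.1 mm left and about 0.1° of turn. The other things are undisturbed and the arm is clear, so I'm handing in.

```bash
python3 -c "
from rig import bot; print(bot.hand_in())"
```

```text
the job is handed in; nothing more can be done
None
```

I pushed the red-lined plate along the stand with both fingertips on its near end, in one long push and two small nudges. I then raised the arm clear and handed in at about 15 s of robot time.

- **Position:** in three final wrist pictures the red line's middle measured about 0.1 mm past the edge. Wrist camera calibration, good to about 2 mm, is the limit on that figure.
- **Squareness:** the plate is square to the edge to within about 0.15°. It looks flat on the stand in the last scene picture.
- **Other things:** the blue plate's measured position didn't change. The can, bearing, screwdriver and bottle look undisturbed in the last scene picture. The carton and pulley were not in that crop, but the arm never went near them.
- **Went wrong:** one descent ended too fast and the fingertips briefly touched the stand, reading 62 N at the wrist against the 120 N limit. I slowed the next descent. Readings are only taken at the end of each move, so the true peak could have been higher.
- **Disagreed:** the plate detector also kept reporting the purple look-alike, which I ignored.

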